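# Slide the condiment tray onto the narrow pass rail and bolt it in

### The arm

A 6-joint arm with a two-finger parallel gripper is mounted at the origin on the work surface. World frame = base frame: x ahead of the robot, y to its left, z up, the work surface at z = 0. Lengths are in m, angles in rad, forces in N, time in s.
With the tool pointing down it reaches from about 0.375 to 0.75 m from the base axis. Payload 9 kg.
Tool frame: the origin (TCP) lies on the centre line of the jaws, within the pads' length; the fingertips stand manip.tip_extent ahead of it and the grasp point (between the pads) lies 2 mm behind it (manip.tip_extent is the distance from the TCP to the fingertips, in m); z points along the fingers, y is the line along which they close (so a half turn about z gives the same grasp; the last joint's range is limited). The gripper opens to 85 mm and grips with 20 to 120 N. Pads are 22 mm wide; open, the fingers measure 114 mm over their backs; the gripper's body (76 mm by 85 mm) begins 54 mm behind the grasp point. The pads swing forward as they close: fully open they stand 13 mm farther back than shut.
Start: joints at [1.041, 0.104, 0.097, 1.564, 0, 1.353], TCP at [0.184, 0.571, 0.248] pointing down, gripper open.
Joint ranges: [-2.99, 2.99], [-0.84, 1.86], [-1.1, 1.16], [-1.84, 2.11], [-1.51, 1.56], [-3.14, 3.14]. Speed limits (rad/s): [2.22, 2.22, 2.57, 3.14, 3.14, 3.14].

### API

Orientations are given as a rotation vector (axis times angle).
In Python, from bench import manip gives the robot as it stands.
- The arm moves only by the shell command python3 -m pendant 'ROWS' [FORCE]. ROWS is a JSON object of lists of equal length, an entry for each row: "travel": the shift along the tool's x, y, z in cm, a list of three; "delta_rot": the turn, a rotation vector about the tool's x, y, z in rad, a list of three; "grip": the closure, from -1 (fully open) to 1 (shut). A call has 1 to 12 rows; each row is the pose to reach, as a shift and turn from the pose commanded when the call began, along the tool's axes at that moment; what a row does not reach only later rows make up. A row lasts 1/8 s, in which the tool goes at most 62.5 mm and 10.7 degrees, less where a joint would pass 70% of its speed; a pose out of reach is approached as far as the arm can. A call with a gripper value outside its range is refused whole. The fingers move at their own pace and stop on an object; FORCE is the grip in N (left out, the last holds). Time passes only in rows, so rows that repeat a pose let the fingers close. It gives the time, the measured TCP pose, the force, the opening and the grip force at its end, in the units of the state.
- manip.get_obs(): the state, without advancing time (a new reading comes with each control period).
- manip.get_image(name): name is "scene" or "top"; returns (picture, depth): 384x512x3 uint8, blue, green, red; 384x512 float32, m along the optical axis (not along the pixel's ray), 0 where there is no reading.
- manip.camera_info(name): a dict with "camera_matrix" (3x3 intrinsics, pixels), "R" (3x3) and "t" (3): a world point X has camera coordinates R X + t. Camera axes: x right, y down, z forward; pixel columns grow to the right and rows downward; lengths in m; the calibration is good to about 2 mm. A picture is of the moment at which its call begins. camera_info takes no time and is no camera call.
- manip.sign_off(): hands the job in; it is judged then, once.
Trained networks look in the newest picture that a camera, given by its name, has taken for a name from the list of things; names that differ only in an ending like _2 or _b are one class to them, and where a whole thing is asked for, a point or a joint stands for the part that bears it (a point fixed in the world has none). Each returns a list of dicts, best first, with "p" (0 to 1); they miss things now and then, are a little off and sometimes report something else, mostly with a low value. They report only what shows in the picture. A call takes as long as a camera call. They do not tell look-alikes from the thing itself.
- manip.boxes_of(camera, name): "location" ([x, y, z] in m, in the coordinates of the camera as it stood for that picture, good to about 4 mm: the middle of the surface that is visible of it).
- manip.place_of(camera, name): "location" ([x, y, z] in m, in the coordinates of the camera as it stood for that picture, good to about 4 mm: a listed point, or the origin of a listed thing).
The state is a dict: "clock": time; "q": joint angles; "dq": joint speeds; "effort": joint torques, N m; "tool_pos": TCP position; "tool_rot": TCP orientation; "ft_force": force on the tool from outside, world axes, zero at the start; "torque": the same for the moment, N m; "finger_gap": finger opening in m; "finger_force": force on a finger pad.
Only numpy, scipy, OpenCV 4.12 (cv2) and the standard library are available. Lean on these libraries where they do the work, as an engineer would, in place of code of your own. Each camera call takes 0.05 s, during which the arm holds its last target. There are 200 camera calls.

### The job

Push the tray with its two dip pots across the green board until its long side lies flush against the blue fence, then slide it along the fence off the board and onto the narrow steel rail, right up to the red end stop, so that it rests square and centred on the rail. Then push the yellow keeper bolt fully home behind it. Slide the tray only, never lift it; the pots must stay upright in the tray, and leave the bottles, shaker, scraper and tongs where they are.

Things in the scene. Friction and masses are not known exactly. Their poses are not given: they have to be found in the camera images.
- station: Fixed serving station: green board, blue fence, narrow rail, red stop, yellow bolt. Origin: on the table, under the rail's centre line, at the board's end. +y runs along the rail from board to stop, +x towards the fence, away from the robot, z up. A tray flush with the fence has its centre at x = 0, which is the rail's centre line; against the stop its centre is at y = +110 mm.
- board_mid (a point): Middle of the green board's top, at station x -35, y -135, z 60 mm. The board spans station x -140 to +69 mm, y -270 to 0.
- fence_mid (a point): Middle of the blue fence's straight face (station x = +55 mm), 9 mm above the board. The fence runs the board's whole length (y -270 to 0), stands 18 mm above the board and is 14 mm thick.
- rail_mid (a point): Middle of the narrow steel rail's top, at station x 0, y +101, z 58.5 mm (1.5 mm below the board). The rail is 50 mm wide (x -25 to +25), y +12 to +205 mm, on two legs, after a 12 mm gap from the board.
- stop_mid (a point): Middle of the red end stop's face (station y = +190 mm), 10 mm above the rail. The stop is 50 mm wide and stands 20 mm above the rail.
- bolt (a joint): Travel (m) of the yellow keeper bolt, which slides along station +x, at station y = +15 mm, in the gap between the board's end and the parked tray: 0 drawn back (it starts at 0 to 0.012), 0.080 fully home across the rail. About 2 N of friction.
- bolt_tab (a point): Back face (the one to push towards station +x) of the bolt's upright tab, 96.5 mm above the table, on the bolt's centre line: station x -150 mm when drawn back, -70 mm when home. The tab is 12 mm wide (y), 14 mm thick (x), and stands from z 77 to 115 mm. The fixed channel under the bolt has 7 mm cheeks up to z 71 mm.
- bolt_tip (a point): Front end of the bolt bar, 71.5 mm above the table: station x -75 mm drawn back, +5 mm home. The bar is 12 mm wide and high, 75 mm long.
- tray: Loose open aluminium tray, 110 mm (its x) by 160 mm (its y), 26 mm high, walls and floor 4 mm thick, 0.25 to 0.5 kg. Origin: centre of its underside. It starts on the board, turned up to 0.3 rad from the station, its far long side short of the fence.
- pot_a: Closed dip pot with black lid, 50 mm diameter, 42 mm high, standing in the tray (its top is 46 mm above the tray's underside). Origin: centre of its underside.
- pot_b: Closed dip pot like pot_a, with orange lid, also in the tray; which stands at which end varies.
- mustard: Bystander: yellow bottle, 52 mm diameter, 125 mm high, standing on the table beyond the fence or the rail (the two bottles may be swapped). Origin: centre of its underside.
- ketchup: Bystander: red bottle, 52 mm diameter, 125 mm high, standing on the table beyond the fence or the rail. Origin: centre of its underside.
- shaker: Bystander: glass shaker with steel cap, 48 mm diameter, 85 mm high, on the table on the robot's side of the rail. Origin: centre of its underside.
- scraper: Bystander: spatula lying on the table to the right of the board, about 250 mm long.
- tongs: Bystander: steel tongs, 230 mm long, lying on the table to the left of the rail.
There are look-alikes about, which are no part of the job. Several things have the shape of the tray; the one meant has the colours described above.

How it is judged:
By the outcome, as a careful person would: the job done as asked, in the order asked, and still so for the second after the job is handed in, with the robot touching nothing.
It also fails if it takes over 64 s, if anything falls off the work surface, if the arm or the gripper's body presses on something with over 40 N, if the wrist force passes 120 N, or if a joint passes its speed limit or range.

## Working session

There is one attempt and no reset: what is moved stays moved. The work goes in short steps, Python scripts to look and compute and a shell command to move; the robot and the scene stay as the last step left them, time stands still between calls to the robot, and variables do not carry over. Pictures are saved under pics/ and viewed, at most 10 in all, crops included, and the job is handed in when it is done.

```bash
ls; mkdir -p pics
cat > h.py <<'E'
import numpy as np, cv2
from bench import manip
def w(cam,p):
    c=manip.camera_info(cam); return np.array(c["R"]).T@(np.array(p)-np.array(c["t"]))
def px(cam,X):
    c=manip.camera_info(cam); p=np.array(c["camera_matrix"])@(np.array(c["R"])@np.array(X)+np.array(c["t"])); return p[:2]/p[2]
E
python3 - <<'E'
from h import *
for c in ["scene","top"]:
    im,d=manip.get_image(c); cv2.imwrite(f"pics/{c}0.png",im); np.save(f"{c}0.npy",d)
    for n in ["station","board_mid","fence_mid","rail_mid","stop_mid","bolt_tab","bolt_tip","tray","pot_a","pot_b","mustard","ketchup","shaker"]:
        for r in manip.place_of(c,n)[:3]:
            X=w(c,r["location"]); print(c,n,round(r["p"],2),X.round(3),px(c,X).round(0),{k:v for k,v in r.items() if k not in("p","location")})
print(manip.get_obs(),manip.tip_extent)
E
```

```text
pics
scene station 0.8 [ 0.612 -0.017  0.   ] [261. 208.] {}
scene board_mid 0.7 [ 0.583 -0.156  0.06 ] [223. 210.] {}
scene fence_mid 0.8 [ 0.674 -0.153  0.072] [244. 221.] {}
scene rail_mid 0.56 [0.604 0.082 0.063] [280. 179.] {}
scene rail_mid 0.41 [ 0.542 -0.004  0.069] [249. 180.] {}
scene stop_mid 0.57 [ 0.612 -0.017  0.002] [261. 207.] {}
scene bolt_tab 0.45 [ 0.465 -0.012  0.095] [232. 166.] {}
scene bolt_tip 0.56 [ 0.467 -0.014  0.098] [232. 165.] {}
scene bolt_tip 0.53 [ 0.541 -0.007  0.073] [249. 180.] {}
scene tray 0.87 [ 0.745  0.284 -0.001] [346. 187.] {}
scene tray 0.74 [ 0.346 -0.208 -0.   ] [168. 197.] {}
scene tray 0.71 [ 0.565 -0.189  0.058] [211. 212.] {}
scene pot_a 0.79 [ 0.556 -0.151  0.065] [219. 204.] {}
scene pot_a 0.72 [ 0.575 -0.224  0.066] [204. 218.] {}
scene pot_b 0.79 [ 0.556 -0.151  0.065] [219. 204.] {}
scene pot_b 0.72 [ 0.575 -0.224  0.066] [204. 218.] {}
scene mustard 0.79 [0.716 0.102 0.004] [308. 205.] {}
scene ketchup 0.76 [ 0.729 -0.096  0.001] [270. 238.] {}
scene shaker 0.73 [0.476 0.135 0.   ] [264. 172.] {}
top station 0.66 [ 0.614 -0.016 
[... 1124 characters left out ...]
.567 -0.193  0.059] [301. 196.] {}
{'clock': 1.4, 'q': array([1.04129481e+00, 1.04093516e-01, 9.72860451e-02, 1.56390282e+00,
       2.74217970e-06, 1.35309547e+00]), 'dq': array([ 0.00169792,  0.00128446,  0.00152221,  0.00024307, -0.0006267 ,
        0.00019911]), 'effort': array([ 5.32057238e-04, -5.56754208e+01,  5.03767633e+01,  7.15413607e-04,
       -2.74684326e-04, -2.83116741e-06]), 'tool_pos': array([0.18406635, 0.57109301, 0.2483268 ]), 'tool_rot': array([4.87789283e-01, 3.10346335e+00, 1.27388961e-04]), 'ft_force': array([-0.1725542 , -0.75937517, -0.52660232]), 'torque': array([-0.02990028,  0.00131975,  0.01839439]), 'finger_force': 0.0, 'finger_gap': 0.08528724235999417} 0.017
```

Run:
```python
from h import *
a=cv2.imread("pics/top0.png")
cv2.imwrite("pics/topc.png",cv2.resize(a[110:290,150:390],None,fx=3.3,fy=3.3,interpolation=cv2.INTER_CUBIC))
c=manip.camera_info("top");print(c)
```

```text
{'camera_matrix': array([[453.69078297,   0.        , 255.24486172],
       [  0.        , 453.69078297, 197.98553972],
       [  0.        ,   0.        ,   1.        ]]), 'R': array([[-0.01962892, -0.99978538,  0.00662634],
       [-0.9975538 ,  0.01913951, -0.06723169],
       [ 0.06709043, -0.00792981, -0.99771539]]), 't': array([-0.01851109,  0.5666199 ,  1.65616123])}
```

View pics/topc.png

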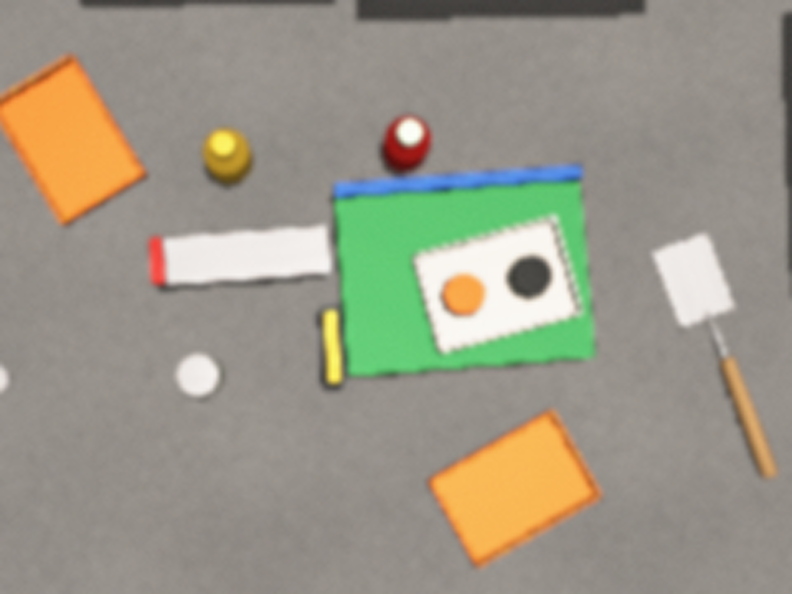

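View pics/scene0.png

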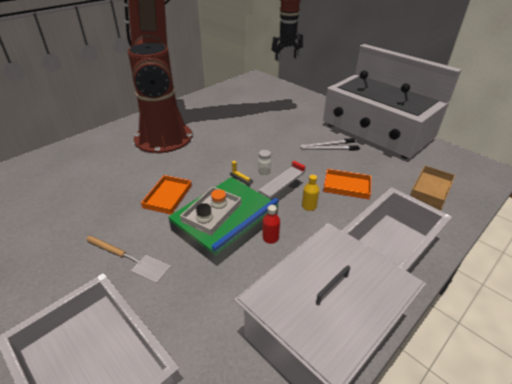

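The aluminium tray with the orange and black pots sits on the green board (crop ≈ (497,284), top px (300,196), scene (211,212)). The look-alikes are two orange trays at scene (346,187) and (168,197), plus a brown one at (433,187), the large grey pans at (90,340) and (400,235), and the bottles and shaker. I choose the bright tray on the green board, and the crop confirms it.

```bash
cat >> h.py <<'E'
def ray(cam,uv,z):
    c=manip.camera_info(cam);R=np.array(c["R"]);C=-R.T@np.array(c["t"])
    uv=np.atleast_2d(uv); d=np.c_[uv,np.ones(len(uv))]@np.linalg.inv(c["camera_matrix"]).T@R
    return (C+d*((z-C[2])/d[:,2])[:,None])[:,:2]
def mask(im,lo,hi,roi):
    m=cv2.inRange(cv2.cvtColor(im,cv2.COLOR_BGR2HSV),lo,hi); k=np.zeros_like(m); x0,y0,x1,y1=roi; k[y0:y1,x0:x1]=255; return m&k
def rect(cam,m,z):
    cs=max(cv2.findContours(m,cv2.RETR_EXTERNAL,cv2.CHAIN_APPROX_NONE)[0],key=cv2.contourArea)
    P=ray(cam,cs[:,0,:].astype(float),z); r=cv2.minAreaRect((P*1000).astype(np.float32))
    return np.round(r[0],1),np.round(r[1],1),round(r[2],2)
E
python3 - <<'E'
from h import *
S=[];W=[]
for st,ws in {(0,0):[(.612,-.017),(.614,-.016)],(-35,-135):[(.583,-.156),(.583,-.150)],(55,-135):[(.674,-.153),(.677,-.153)],(0,101):[(.604,.082),(.607,.084)],(0,190):[(.597,.169)]}.items():
    for x in ws: S.append(np.array(st)/1e3);W.append(x)
S=np.array(S);W=np.array(W)
s=S-S.mean(0);v=W-W.mean(0)
yaw=np.arctan2((s[:,0]*v[:,1]-s[:,1]*v[:,0]).sum(),(s*v).sum())
R=np.array([[np.cos(yaw),-np.sin(yaw)],[np.sin(yaw),np.cos(yaw)]]);t=W.mean(0)-R@S.mean(0)
print("yaw",yaw,"t",t); print((W-(S@R.T+t)).round(4).tolist())
a={c:cv2.imread(f"pics/{c}0.png") for c in("top","scene")}
t0=a["top"]
print("fence",rect("top",mask(t0,(100,120,60),(125,255,255),(240,150,340,185)),.078))
print("red",rect("top",mask(t0,(0,120,80),(6,255,255),(185,170,205,205)),.0785))
print("yel",rect("top",mask(t0,(22,120,80),(33,255,255),(240,195,262,232)),.078))
tray=mask(t0,(0,0,150),(180,50,255),(265,170,335,225))
print("tray",rect("top",tray,.086))
print("rail",rect("top",mask(t0,(0,0,190),(180,40,255),(190,170,252,205)),.0585))
grn=mask(t0,(45,80,60),(85,255,255),(240,150,340,240))|mask(t0,(100,120,60),(125,255,255),(240,150,340,185))|tray
print("board",rect("top",grn,.06))
E
```

```text
yaw 0.05930429661755617 t [ 0.61136649 -0.01829233]
[[0.0006, 0.0013], [0.0026, 0.0023], [-0.0014, -0.0009], [-0.0014, 0.0051], [-0.0003, -0.0032], [0.0027, -0.0032], [-0.0014, -0.0005], [0.0016, 0.0015], [-0.0031, -0.0024]]
fence (array([ 680. , -150.5]), array([ 14.3, 263.2]), 3.2)
red (array([598.3, 177.2]), array([50.6, 13.7]), 6.47)
yel (array([502.1, -10.6]), array([78.5, 16.4]), 3.3)
tray (array([ 566.6, -189. ]), array([110.8, 161.8]), 14.47)
rail (array([606.1,  80.6]), array([ 51.7, 177.1]), 3.34)
board (array([ 573.7, -166.8]), array([233.8, 293.8]), 3.07)
```

```bash
cat >> h.py <<'E'
YAW=0.0585; ORG=np.array([.611,-.019])
from scipy.spatial.transform import Rotation as Ro
def st2w(x,y):
    c,s=np.cos(YAW),np.sin(YAW); return ORG+np.array([c*x-s*y,s*x+c*y])
def w2st(p):
    c,s=np.cos(YAW),np.sin(YAW); d=np.array(p[:2])-ORG; return np.array([c*d[0]+s*d[1],-s*d[0]+c*d[1]])
def plan(x,y,z,ang,pos=None):
    "station mm target, ang = station angle of tool y (deg); prints travel cm + turn about tool z"
    o=manip.get_obs(); R=Ro.from_rotvec(o["tool_rot"]); M=R.as_matrix()
    p=np.r_[st2w(x/1e3,y/1e3),z/1e3]; a=np.radians(ang)+YAW
    Y=np.array([np.cos(a),np.sin(a),0]);Z=np.array([0,0,-1.]);T=np.c_[np.cross(Y,Z),Y,Z]
    print("travel",(M.T@(p-o["tool_pos"])*100).round(2),"rot",Ro.from_matrix(M.T@T).as_rotvec().round(4),"world",p.round(3))
def state():
    o=manip.get_obs(); M=Ro.from_rotvec(o["tool_rot"]).as_matrix()
    print("t",round(o["clock"],2),"st",(w2st(o["tool_pos"])*1e3).round(1),"z",round(o["tool_pos"][2]*1e3,1),"angY",np.degrees(np.arctan2(M[1,1],M[0,1])-YAW).round(2),"tilt",M[:2,2].round(4),"F",o["ft_force"].round(1),"gap",round(o["finger_gap"],4),"q6",o["q"][5].round(2),"tip",manip.tip_extent)
E
python3 -c "
from h import *
state(); plan(-155,101,200,90); plan(-155,-167,150,90); plan(-155,-167,82,90)"
```

```text
t 1.4 st [-391.7  614. ] z 248.3 angY 68.78 tilt [0.     0.0001] F [-0.2 -0.8 -0.5] gap 0.0853 q6 1.35 tip 0.017
travel [-40.63 -39.26   4.83] rot [ 1.000e-04  0.000e+00 -3.703e-01] world [0.45  0.073 0.2  ]
travel [-50.33 -64.25   9.83] rot [ 1.000e-04  0.000e+00 -3.703e-01] world [ 0.466 -0.195  0.15 ]
travel [-50.33 -64.25  16.63] rot [ 1.000e-04  0.000e+00 -3.703e-01] world [ 0.466 -0.195  0.082]
```

```bash
python3 -m pendant '{"travel":[[-40.6,-39.3,2],[-40.6,-39.3,2],[-40.6,-39.3,2],[-40.6,-39.3,2],[-40.6,-39.3,2],[-40.6,-39.3,2],[-40.6,-39.3,2],[-40.6,-39.3,2],[-40.6,-39.3,2],[-40.6,-39.3,2],[-50.3,-64.2,9.8],[-50.3,-64.2,9.8]],"delta_rot":[[0,0,-0.37],[0,0,-0.37],[0,0,-0.37],[0,0,-0.37],[0,0,-0.37],[0,0,-0.37],[0,0,-0.37],[0,0,-0.37],[0,0,-0.37],[0,0,-0.37],[0,0,-0.37],[0,0,-0.37]],"grip":[-1,-1,-1,-1,-1,-1,-1,-1,-1,-1,-1,-1]}'; python3 -c "
from h import *
state(); plan(-155,-167,150,90); plan(-155,-167,82,90)"
```

```text
clock: 2.9
tool_pos: [0.4572, -0.0479, 0.1932]
tool_rot: [-0.095, 3.139, -0.0]
ft_force: [0.9, -0.6, 0.7]
finger_gap: 0.0853
finger_force: 0.0
t 2.9 st [-155.2  -19.8] z 193.2 angY 90.11 tilt [ 0.0011 -0.    ] F [ 0.9 -0.6  0.7] gap 0.0853 q6 -0.45 tip 0.017
travel [ 1.000e-02 -1.471e+01  4.320e+00] rot [-0.0001  0.0011  0.0019] world [ 0.466 -0.195  0.15 ]
travel [  0.02 -14.71  11.12] rot [-0.0001  0.0011  0.0019] world [ 0.466 -0.195  0.082]
```

```bash
python3 -m pendant '{"travel":[[0,-14.7,4.3],[0,-14.7,4.3],[0,-14.7,4.3],[0,-14.7,11.1],[0,-14.7,11.1],[0,-14.7,11.1]],"delta_rot":[[0,0,0],[0,0,0],[0,0,0],[0,0,0],[0,0,0],[0,0,0]],"grip":[-1,-1,-1,-1,-1,-1]}'; python3 -c "
from h import *
im,d=manip.get_image('scene'); cv2.imwrite('pics/s1.png',cv2.resize(im[130:280,130:330],None,fx=4,fy=4))
state(); plan(-66,-167,82,90)"
```

```text
clock: 3.65
tool_pos: [0.466, -0.1934, 0.0834]
tool_rot: [-0.093, 3.14, 0.0]
ft_force: [0.3, 0.1, 0.6]
finger_gap: 0.0854
finger_force: 0.0
t 3.7 st [-154.3 -166.2] z 84.4 angY 90.04 tilt [ 0.0019 -0.0012] F [ 0.6 -0.4  0.7] gap 0.0855 q6 -0.71 tip 0.017
travel [-8.83 -0.08  0.26] rot [-0.0013  0.0018  0.0008] world [ 0.555 -0.19   0.082]
```

View pics/s1.png

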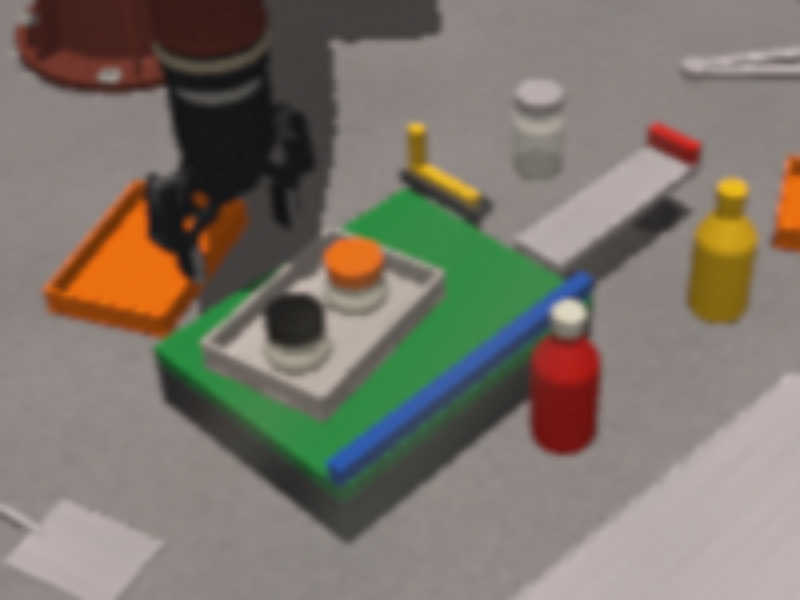

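The gripper stands behind the tray's near long side (finger tips at crop (190,275) and (285,220)), clear of the pots. Next I push slowly.

```bash
python3 -m pendant '{"travel":[[-0.8,0,0.1],[-1.5,0,0.1],[-2.1,0,0.1],[-2.7,0,0.1],[-3.3,0,0.1],[-3.9,0,0.1],[-4.5,0,0.1],[-5.1,0,0.1],[-5.7,0,0.1],[-6.3,0,0.1],[-6.8,0,0.1],[-7.2,0,0.1]],"delta_rot":[[0,0,0],[0,0,0],[0,0,0],[0,0,0],[0,0,0],[0,0,0],[0,0,0],[0,0,0],[0,0,0],[0,0,0],[0,0,0],[0,0,0]],"grip":[-1,-1,-1,-1,-1,-1,-1,-1,-1,-1,-1,-1]}'
cat > look.py <<'E'
from h import *
import sys
def look():
    t0,_=manip.get_image("top")
    m=mask(t0,(0,0,150),(180,50,255),(195,165,335,225)); 
    x0,y0=px("top",np.r_[st2w(0,0),.06]).astype(int)
    if len(sys.argv)<2: m[:, :255]=0
    r=rect("top",m,.086); print("tray st",(w2st(np.array(r[0])/1e3)*1e3).round(1),r[1],"yaw",r[2]-np.degrees(YAW).round(2))
    return t0
E
python3 -c "
from look import *
state(); im=look(); cv2.imwrite('pics/t2.png',im)"
```

```text
clock: 5.2
tool_pos: [0.5378, -0.1899, 0.0812]
tool_rot: [0.091, -3.14, 0.0]
ft_force: [-2.5, -0.7, -0.8]
finger_gap: 0.0854
finger_force: 1.3
t 5.2 st [ -83.1 -166.3] z 81.2 angY 89.97 tilt [-0. -0.] F [-2.5 -0.7 -0.8] gap 0.0854 q6 -0.63 tip 0.017
tray st [ -10.7 -151.5] [ 94.3 108. ] yaw -0.30000000000000027
```

```bash
python3 -m pendant '{"travel":[[-0.4,0,0],[-0.8,0,0],[-1.2,0,0],[-1.4,0,0],[-1.6,0,0]],"delta_rot":[[0,0,0],[0,0,0],[0,0,0],[0,0,0],[0,0,0]],"grip":[-1,-1,-1,-1,-1]}';python3 -c "
from h import *
state()"; python3 -m pendant '{"travel":[[-0.2,0,0],[-0.2,0,0]],"delta_rot":[[0,0,0],[0,0,0]],"grip":[-1,-1]}';python3 -m pendant '{"travel":[[-0.2,0,0],[-0.2,0,0]],"delta_rot":[[0,0,0],[0,0,0]],"grip":[-1,-1]}'; python3 -c "
from h import *
state()"
```

```text
clock: 5.88
tool_pos: [0.5536, -0.1889, 0.0813]
tool_rot: [0.091, -3.14, -0.0]
ft_force: [-3.2, 0.3, -0.2]
finger_gap: 0.0856
finger_force: 1.6
t 5.88 st [ -67.3 -166.3] z 81.3 angY 89.98 tilt [-0.0001  0.    ] F [-3.2  0.3 -0.2] gap 0.0856 q6 -0.61 tip 0.017
clock: 6.12
tool_pos: [0.5558, -0.1888, 0.0813]
tool_rot: [-0.091, 3.14, 0.0]
ft_force: [-0.6, 0.2, 0.0]
finger_gap: 0.0858
finger_force: 0.6
clock: 6.38
tool_pos: [0.5568, -0.1887, 0.0812]
tool_rot: [0.091, -3.139, 0.0]
ft_force: [-6.8, -0.7, 2.5]
finger_gap: 0.0855
finger_force: 3.7
t 6.38 st [ -64.  -166.3] z 81.2 angY 89.97 tilt [-0.0017 -0.0001] F [-6.8 -0.7  2.5] gap 0.0855 q6 -0.61 tip 0.017
```

```bash
for i in 1; do python3 -m pendant '{"travel":[[-0.15,0,0],[-0.15,0,0],[-0.15,0,0]],"delta_rot":[[0,0,0],[0,0,0],[0,0,0]],"grip":[-1,-1,-1]}';done; python3 -m pendant '{"travel":[[-0.15,0,0],[-0.15,0,0],[-0.15,0,0]],"delta_rot":[[0,0,0],[0,0,0],[0,0,0]],"grip":[-1,-1,-1]}'; python3 -c "
from h import *
state()"
```

```text
clock: 6.75
tool_pos: [0.5569, -0.1887, 0.0812]
tool_rot: [0.09, -3.136, 0.0]
ft_force: [-16.5, -0.9, 7.3]
finger_gap: 0.0852
finger_force: 7.9
clock: 7.12
tool_pos: [0.557, -0.1887, 0.0812]
tool_rot: [0.09, -3.133, 0.0]
ft_force: [-24.1, -1.1, 13.4]
finger_gap: 0.0853
finger_force: 12.2
t 7.12 st [ -63.8 -166.2] z 81.2 angY 89.93 tilt [-0.0077 -0.0004] F [-24.1  -1.1  13.4] gap 0.0853 q6 -0.6 tip 0.017
```

```bash
python3 -m pendant '{"travel":[[1,0,0],[3.5,0,0],[7,0,0],[9,0,-3],[9,0,-8],[9,0,-8]],"delta_rot":[[0,0,0],[0,0,0],[0,0,0],[0,0,0],[0,0,0],[0,0,0]],"grip":[-1,-1,-1,-1,-1,-1]}'; python3 -c "
from look import *
state(); im=look(); cv2.imwrite('pics/t3.png',cv2.resize(im[130:250,190:350],None,fx=5,fy=5))
plan(0,-270,160,180);plan(0,-270,82,180)
plan(0,-270,160,0)"
```

```text
clock: 7.88
tool_pos: [0.4728, -0.1953, 0.1658]
tool_rot: [-0.091, 3.133, -0.007]
ft_force: [0.1, 0.5, -0.1]
finger_gap: 0.0855
finger_force: 0.0
t 7.88 st [-148.3 -167.9] z 165.8 angY 89.97 tilt [ 0.0071 -0.0045] F [ 0.1  0.5 -0.1] gap 0.0855 q6 -0.71 tip 0.017
tray st [  -0.3 -178.4] [111.2 161.7] yaw 0.0
travel [-14.9  -10.27   0.45] rot [-5.8000e-03  1.2000e-03 -1.5711e+00] world [ 0.627 -0.289  0.16 ]
travel [-14.86 -10.25   8.25] rot [-5.8000e-03  1.2000e-03 -1.5711e+00] world [ 0.627 -0.289  0.082]
travel [-14.9  -10.27   0.45] rot [1.2000e-03 5.8000e-03 1.5705e+00] world [ 0.627 -0.289  0.16 ]
```

View pics/t3.png

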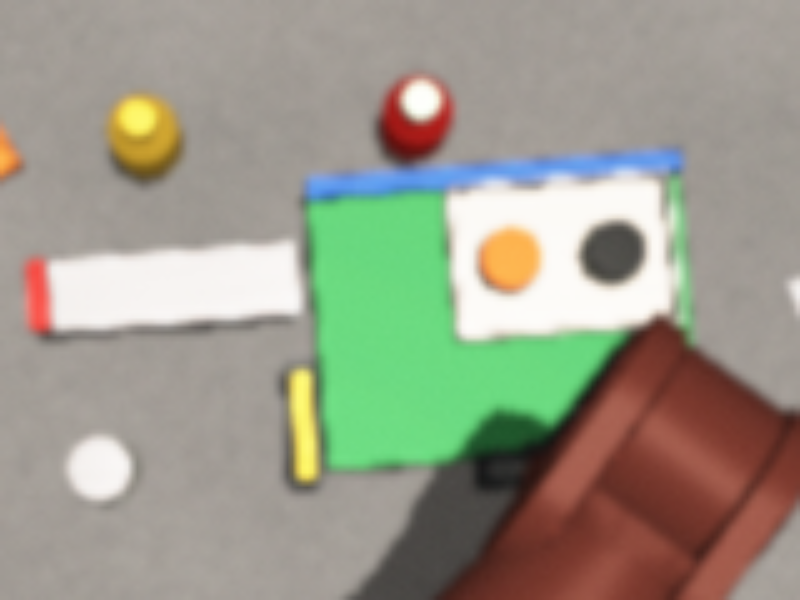

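The tray lies flush on the fence (crop x 450–675, y 180–340), with both pots upright at (510,260) and (612,252). The fit gives station (-0.3,-178) and yaw 0, so my station frame holds. Next I go behind its short side.

```bash
python3 -m pendant '{"travel":[[0,-6,0],[0,-11.5,0],[-5,-12,0],[-10,-12,0],[-14.9,-12,0.4],[-14.9,-12,0.4],[-14.9,-12,0.4],[-14.9,-12,0.4],[-14.9,-12,0.4],[-14.9,-12,0.4],[-14.9,-12,0.4]],"delta_rot":[[0,0,0.18],[0,0,0.36],[0,0,0.54],[0,0,0.72],[0,0,0.9],[0,0,1.08],[0,0,1.26],[0,0,1.44],[0,0,1.57],[0,0,1.57],[0,0,1.57]],"grip":[-0.4,-0.4,-0.4,-0.4,-0.4,-0.4,-0.4,-0.4,-0.4,-0.4,-0.4]}'; python3 -c "
from look import *
state(); plan(0,-284,82,0)"
```

```text
clock: 9.3
tool_pos: [0.6263, -0.3047, 0.1565]
tool_rot: [-2.151, -2.289, -0.0]
ft_force: [0.4, -0.1, -0.2]
finger_gap: 0.0599
finger_force: 0.0
t 9.3 st [  -1.4 -286.1] z 156.5 angY 0.2 tilt [-0.0004  0.0006] F [ 0.4 -0.1 -0.2] gap 0.0599 q6 0.87 tip 0.017
travel [0.2  0.15 7.45] rot [-0.0004 -0.0006  0.0035] world [ 0.628 -0.303  0.082]
```

```bash
python3 -m pendant '{"travel":[[0,0.1,3.5],[0,0.1,7.4],[0,0.1,7.4],[0,0.1,7.4]],"delta_rot":[[0,0,0.003],[0,0,0.003],[0,0,0.003],[0,0,0.003]],"grip":[-0.4,-0.4,-0.4,-0.4]}'; python3 -c "
from look import *
state(); plan(0,-180,82,0)"
```

```text
clock: 9.8
tool_pos: [0.6279, -0.3051, 0.0848]
tool_rot: [2.156, 2.283, 0.0]
ft_force: [-0.4, -0.3, 1.5]
finger_gap: 0.0597
finger_force: 0.0
t 9.8 st [ 1.000e-01 -2.866e+02] z 84.8 angY -0.09 tilt [ 0.0012 -0.0007] F [-0.4 -0.3  1.5] gap 0.0597 q6 0.87 tip 0.017
travel [10.66 -0.03  0.27] rot [ 0.0011  0.0008 -0.0016] world [ 0.622 -0.199  0.082]
```

```bash
python3 -m pendant '{"travel":[[0.5,0,0.2],[1.0,0,0.2],[1.5,0,0.2],[2.0,0,0.2],[2.6,0,0.2],[3.2,0,0.2],[3.8,0,0.2],[4.4,0,0.2],[5.0,0,0.2],[5.6,0,0.2],[6.2,0,0.2],[6.8,0,0.2]],"delta_rot":[[0,0,0],[0,0,0],[0,0,0],[0,0,0],[0,0,0],[0,0,0],[0,0,0],[0,0,0],[0,0,0],[0,0,0],[0,0,0],[0,0,0]],"grip":[-0.4,-0.4,-0.4,-0.4,-0.4,-0.4,-0.4,-0.4,-0.4,-0.4,-0.4,-0.4]}'; python3 -c "
from look import *
state(); plan(0,-80,82,0)"
```

```text
clock: 11.3
tool_pos: [0.6236, -0.2376, 0.0819]
tool_rot: [2.158, 2.281, -0.002]
ft_force: [-0.7, -5.0, 1.8]
finger_gap: 0.06
finger_force: 2.6
t 11.3 st [-2.000e-01 -2.189e+02] z 81.9 angY -0.17 tilt [ 0.0005 -0.0019] F [-0.7 -5.   1.8] gap 0.06 q6 0.96 tip 0.017
travel [13.89 -0.02 -0.04] rot [ 0.0004  0.0019 -0.0029] world [ 0.616 -0.099  0.082]
```

```bash
python3 -m pendant '{"travel":[[0.7,0,0],[1.4,0,0],[2.1,0,0],[2.8,0,0],[3.5,0,0],[4.2,0,0],[4.9,0,0],[5.6,0,0],[6.3,0,0],[7.0,0,0],[7.7,0,0],[8.4,0,0]],"delta_rot":[[0,0,0],[0,0,0],[0,0,0],[0,0,0],[0,0,0],[0,0,0],[0,0,0],[0,0,0],[0,0,0],[0,0,0],[0,0,0],[0,0,0]],"grip":[-0.4,-0.4,-0.4,-0.4,-0.4,-0.4,-0.4,-0.4,-0.4,-0.4,-0.4,-0.4]}'; python3 -c "
from look import *
state(); im,_=manip.get_image('top');cv2.imwrite('pics/t4.png',cv2.resize(im[130:250,190:350],None,fx=4,fy=4))
plan(0,-10,82,0)"
```

```text
clock: 12.8
tool_pos: [0.6188, -0.1537, 0.0819]
tool_rot: [2.158, 2.281, -0.002]
ft_force: [-2.2, -6.5, 2.7]
finger_gap: 0.0599
finger_force: 3.1
t 12.8 st [-1.00e-01 -1.35e+02] z 81.9 angY -0.17 tilt [ 0.0001 -0.0021] F [-2.2 -6.5  2.7] gap 0.0599 q6 1.07 tip 0.017
travel [12.4  -0.02 -0.03] rot [ 0.      0.0014 -0.0024] world [ 0.612 -0.029  0.082]
```

View pics/t4.png

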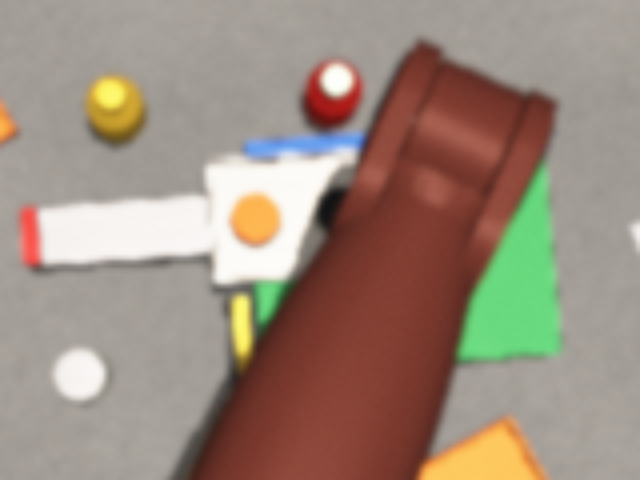

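The tray's front (crop x≈210) is now over the gap onto the rail, still along the fence, and the orange pot is upright at (255,218). I keep going straight.

```bash
python3 -m pendant '{"travel":[[0.7,0,0],[1.4,0,0],[2.1,0,0],[2.8,0,0],[3.5,0,0],[4.2,0,0],[4.9,0,0],[5.6,0,0],[6.3,0,0],[7.0,0,0],[7.7,0,0],[8.4,0,0]],"delta_rot":[[0,0,0.002],[0,0,0.002],[0,0,0.002],[0,0,0.002],[0,0,0.002],[0,0,0.002],[0,0,0.002],[0,0,0.002],[0,0,0.002],[0,0,0.002],[0,0,0.002],[0,0,0.002]],"grip":[-0.4,-0.4,-0.4,-0.4,-0.4,-0.4,-0.4,-0.4,-0.4,-0.4,-0.4,-0.4]}'; python3 -c "
from look import *
state()"; python3 -m pendant '{"travel":[[0.6,0,0],[1.2,0,0],[1.8,0,0],[2.4,0,0],[3.0,0,0],[3.6,0,0],[4.2,0,0],[4.8,0,0],[5.3,0,0],[5.7,0,0],[5.9,0,0]],"delta_rot":[[0,0,0],[0,0,0],[0,0,0],[0,0,0],[0,0,0],[0,0,0],[0,0,0],[0,0,0],[0,0,0],[0,0,0],[0,0,0]],"grip":[-0.4,-0.4,-0.4,-0.4,-0.4,-0.4,-0.4,-0.4,-0.4,-0.4,-0.4]}';  python3 -c "
from look import *
state();im,_=manip.get_image('scene');cv2.imwrite('pics/s5.png',cv2.resize(im[120:270,180:380],None,fx=4,fy=4))"
```

```text
clock: 14.35
tool_pos: [0.6141, -0.0705, 0.0821]
tool_rot: [2.161, 2.278, -0.003]
ft_force: [-3.4, -7.2, 5.1]
finger_gap: 0.0597
finger_force: 4.0
t 14.35 st [  0.1 -51.5] z 82.1 angY -0.33 tilt [ 0.0002 -0.0028] F [-3.4 -7.2  5.1] gap 0.0597 q6 1.19 tip 0.017
clock: 15.72
tool_pos: [0.6111, -0.0102, 0.0815]
tool_rot: [2.16, 2.28, 0.0]
ft_force: [1.5, -5.6, 2.6]
finger_gap: 0.0599
finger_force: 2.5
t 15.72 st [0.6 8.8] z 81.5 angY -0.25 tilt [ 0.0005 -0.0002] F [ 1.5 -5.6  2.6] gap 0.0599 q6 1.29 tip 0.017
```

View pics/s5.png

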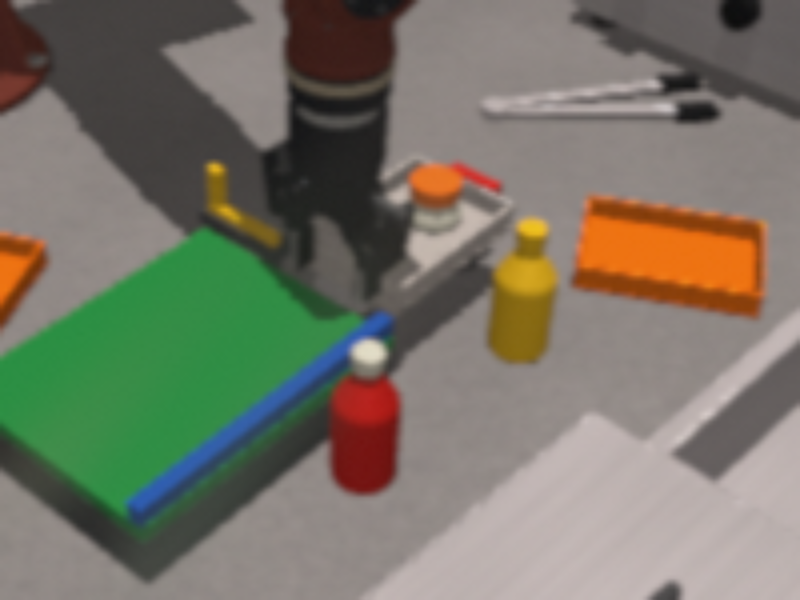

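The tray is on the rail just short of the red stop (crop (478,178)), level, with the orange pot upright at (435,200). I creep the last centimetre.

```bash
python3 -m pendant '{"travel":[[0.3,0,0],[0.6,0,0],[0.9,0,0],[1.0,0,0]],"delta_rot":[[0,0,-0.004],[0,0,-0.004],[0,0,-0.004],[0,0,-0.004]],"grip":[-0.4,-0.4,-0.4,-0.4]}'; python3 -c "
from look import *
state()"; python3 -m pendant '{"travel":[[0.1,0,0],[0.2,0,0],[0.2,0,0]],"delta_rot":[[0,0,0],[0,0,0],[0,0,0]],"grip":[-0.4,-0.4,-0.4]}'; python3 -c "
from look import *
state()"
```

```text
clock: 16.27
tool_pos: [0.6106, -0.0003, 0.0815]
tool_rot: [2.156, 2.285, 0.0]
ft_force: [0.2, -4.7, 3.8]
finger_gap: 0.06
finger_force: 2.7
t 16.27 st [ 0.7 18.7] z 81.5 angY -0.03 tilt [ 0.0004 -0.0002] F [ 0.2 -4.7  3.8] gap 0.06 q6 1.3 tip 0.017
clock: 16.65
tool_pos: [0.6106, -0.0002, 0.0815]
tool_rot: [2.156, 2.282, -0.004]
ft_force: [-0.3, -12.8, 3.1]
finger_gap: 0.0597
finger_force: 6.7
t 16.65 st [ 0.7 18.8] z 81.5 angY -0.09 tilt [ 0.0003 -0.0035] F [ -0.3 -12.8   3.1] gap 0.0597 q6 1.3 tip 0.017
```

```bash
python3 -m pendant '{"travel":[[0.1,0,0],[0.1,0,0],[-1,0,0],[-2.5,0,0],[-3.5,0,-3],[-3.5,0,-9],[-6,-14,-9],[-6,-14,-9],[-6,-14,-9],[-6,-14,-9]],"delta_rot":[[0,0,0],[0,0,0],[0,0,0],[0,0,0],[0,0,0],[0,0,0],[0,0,0],[0,0,0],[0,0,0],[0,0,0]],"grip":[-0.4,-0.4,-0.4,-0.4,-0.4,-0.4,1,1,1,1]}'; python3 -c "
from look import *
state()
t0,_=manip.get_image('top');cv2.imwrite('pics/t6.png',cv2.resize(t0[130:250,170:330],None,fx=5,fy=5))
r=rect('top',mask(t0,(0,0,150),(180,50,255),(195,165,247,208)),.0845);print((w2st(r[0]/1e3)*1e3).round(1),r[1:],np.degrees(YAW))
for c in('top','scene'):
  manip.get_image(c)
  for n in ('bolt_tab','tray'):
    for q in manip.place_of(c,n): X=w(c,q['location']);print(c,n,round(q['p'],2),(w2st(X)*1e3).round(1),X[2].round(3))
"
```

```text
clock: 17.9
tool_pos: [0.4734, -0.0666, 0.1713]
tool_rot: [2.157, 2.284, 0.001]
ft_force: [0.6, 0.0, 0.6]
finger_gap: -0.0001
finger_force: 0.0
t 17.9 st [-140.1  -39.5] z 171.3 angY -0.1 tilt [0.0006 0.0006] F [0.6 0.  0.6] gap -0.0001 q6 1.1 tip 0.017
[  2.7 112.8] (array([181.7, 149.8]), 88.95) 3.351803101515316
top tray 0.82 [146.9 296. ] 0.001
top tray 0.67 [-277.7 -175.9] 0.002
top tray 0.57 [  0.6 109.6] 0.06
top tray 0.43 [ -1.2 189.7] 0.066
scene bolt_tab 0.65 [-142.6   11.8] 0.097
scene tray 0.85 [  1.7 110.2] 0.058
scene tray 0.82 [148.2 295.1] 0.002
scene tray 0.63 [-275.5 -177.6] 0.0
```

View pics/t6.png

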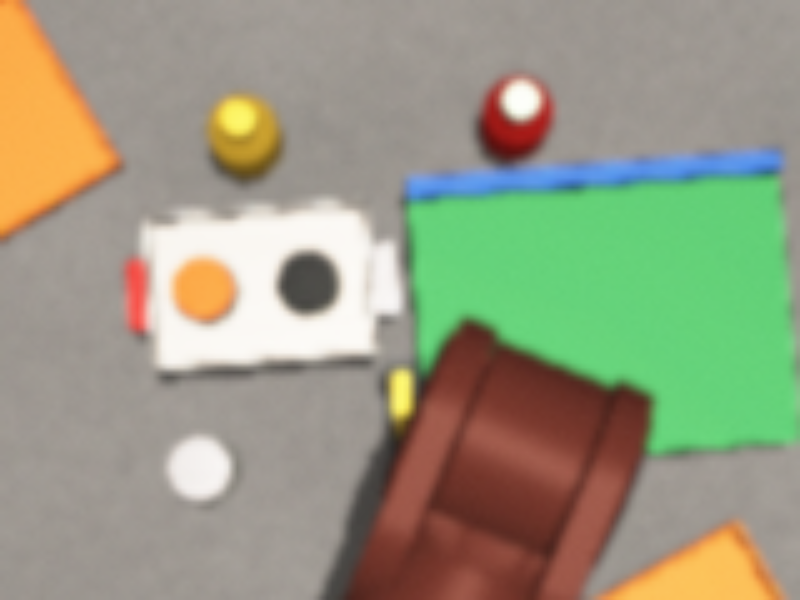

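The tray is square and centred on the rail against the stop (crop x 145–375, red stop at 135), both pots are upright at (205,290) and (308,282), and the bystanders are unmoved. Next is the bolt.

```bash
python3 -c "
from look import *
plan(-182,14,171,0);plan(-182,14,104,0);plan(-85,14,104,0)"
```

```text
travel [ 5.31 -4.3   0.01] rot [-0.0003 -0.0005  0.0001] world [ 0.428 -0.016  0.171]
travel [ 5.3  -4.29  6.71] rot [-0.0003 -0.0005  0.0001] world [ 0.428 -0.016  0.104]
travel [5.3  5.41 6.71] rot [-0.0003 -0.0005  0.0001] world [ 0.525 -0.01   0.104]
```

```bash
python3 -m pendant '{"travel":[[0,-4.3,0],[5.3,-4.3,0],[5.3,-4.3,0],[5.3,-4.3,4],[5.3,-4.3,6.7],[5.3,-4.3,6.7],[5.3,-4.3,6.7]],"delta_rot":[[0,0,0],[0,0,0],[0,0,0],[0,0,0],[0,0,0],[0,0,0],[0,0,0]],"grip":[1,1,1,1,1,1,1]}'; python3 -c "
from look import *
state()
plan(-85,14,104,0);im,_=manip.get_image('scene');cv2.imwrite('pics/s7.png',cv2.resize(im[120:240,180:340],None,fx=5,fy=5))"
```

```text
clock: 19.12
tool_pos: [0.4286, -0.0162, 0.1054]
tool_rot: [2.155, 2.284, 0.001]
ft_force: [-0.4, 0.1, -0.1]
finger_gap: 0.0003
finger_force: 0.0
t 19.12 st [-181.9   13.4] z 105.4 angY -0.03 tilt [ 0.0009 -0.0003] F [-0.4  0.1 -0.1] gap 0.0003 q6 1.17 tip 0.017
travel [0.06 9.69 0.15] rot [ 0.0009  0.0004 -0.0005] world [ 0.525 -0.01   0.104]
```

View pics/s7.png

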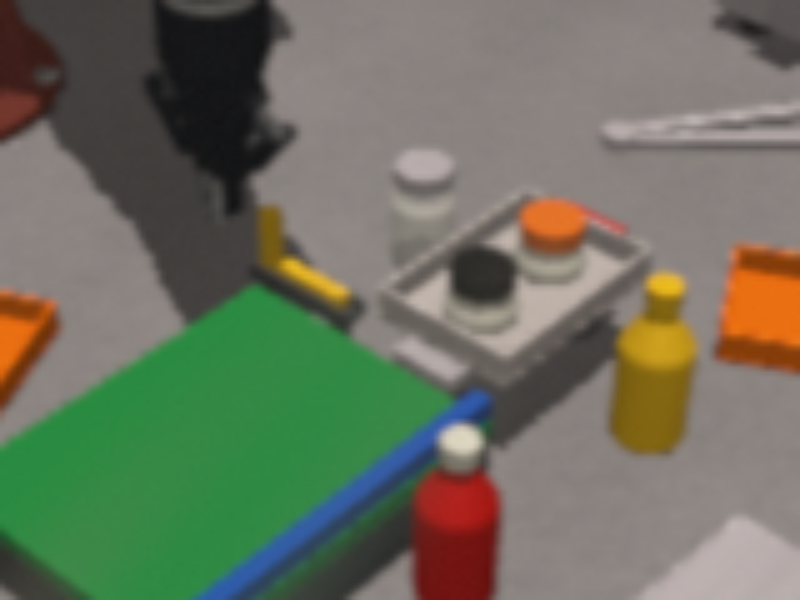

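The closed fingertips (crop (232,205)) are right behind the yellow tab (270,235), at tab height. I push along +x.

```bash
python3 -m pendant '{"travel":[[0,0.8,0.1],[0,1.6,0.1],[0,2.4,0.1],[0,3.2,0.1],[0,4.0,0.1],[0,4.8,0.1],[0,5.6,0.1],[0,6.4,0.1],[0,7.2,0.1],[0,8.0,0.1],[0,8.6,0.1],[0,9.0,0.1]],"delta_rot":[[0,0,0],[0,0,0],[0,0,0],[0,0,0],[0,0,0],[0,0,0],[0,0,0],[0,0,0],[0,0,0],[0,0,0],[0,0,0],[0,0,0]],"grip":[1,1,1,1,1,1,1,1,1,1,1,1]}'; python3 -m pendant '{"travel":[[0,0.3,0],[0,0.5,0],[0,0.5,0]],"delta_rot":[[0,0,0],[0,0,0],[0,0,0]],"grip":[1,1,1]}'; python3 -m pendant '{"travel":[[0,0.2,0],[0,0.2,0],[0,0.2,0]],"delta_rot":[[0,0,0],[0,0,0],[0,0,0]],"grip":[1,1,1]}'; python3 -c "
from look import *
state()"
```

```text
clock: 20.68
tool_pos: [0.5182, -0.0106, 0.1032]
tool_rot: [-2.156, -2.285, -0.0]
ft_force: [-2.8, -0.3, 1.8]
finger_gap: 0.0001
finger_force: 1.1
clock: 21.05
tool_pos: [0.5231, -0.0103, 0.1032]
tool_rot: [2.156, 2.285, 0.001]
ft_force: [0.2, -0.5, 0.3]
finger_gap: -0.0003
finger_force: 0.1
clock: 21.42
tool_pos: [0.5249, -0.0102, 0.1033]
tool_rot: [2.156, 2.285, 0.0]
ft_force: [-0.7, 0.6, 0.6]
finger_gap: 0.0002
finger_force: 0.3
t 21.43 st [-85.4  13.8] z 103.3 angY -0.03 tilt [0.0002 0.0001] F [-0.7  0.6  0.6] gap 0.0002 q6 1.24 tip 0.017
```

Not at the end stop yet; I creep until the force rises.

```bash
for i in 1; do python3 -m pendant '{"travel":[[0,0.2,0],[0,0.4,0],[0,0.4,0]],"delta_rot":[[0,0,0],[0,0,0],[0,0,0]],"grip":[1,1,1]}'; done; python3 -m pendant '{"travel":[[0,0.2,0],[0,0.2,0],[0,0.2,0]],"delta_rot":[[0,0,0],[0,0,0],[0,0,0]],"grip":[1,1,1]}'; python3 -c "
from look import *
state()"
```

```text
clock: 21.8
tool_pos: [0.5285, -0.01, 0.1032]
tool_rot: [-2.156, -2.284, 0.001]
ft_force: [-4.3, -0.4, 3.3]
finger_gap: -0.0
finger_force: 2.4
clock: 22.18
tool_pos: [0.5288, -0.01, 0.1032]
tool_rot: [-2.154, -2.282, 0.006]
ft_force: [-15.8, -1.5, 9.0]
finger_gap: 0.0002
finger_force: 8.1
t 22.18 st [-81.5  13.8] z 103.2 angY -0.04 tilt [-0.0048 -0.0005] F [-15.8  -1.5   9. ] gap 0.0002 q6 1.25 tip 0.017
```

```bash
python3 -m pendant '{"travel":[[0,0.1,0],[0,0.1,0],[0,-1.5,0],[0,-5,0],[0,-9,-2],[-2,-9,-8],[-8,-9,-12],[-14,-9,-12],[-20,-9,-12],[-20,-9,-12],[-20,-9,-12],[-20,-9,-12]],"delta_rot":[[0,0,0],[0,0,0],[0,0,0],[0,0,0],[0,0,0],[0,0,0],[0,0,0],[0,0,0],[0,0,0],[0,0,0],[0,0,0],[0,0,0]],"grip":[1,1,1,1,1,1,1,1,1,1,1,1]}'; python3 -c "
from look import *
state()
t0,_=manip.get_image('top');s0,_=manip.get_image('scene')
cv2.imwrite('pics/end.png',np.hstack([cv2.resize(t0[140:230,180:290],None,fx=3.6,fy=3.6),cv2.resize(s0[140:230,220:330],None,fx=3.6,fy=3.6)]))
print('yel',[ (w2st(r[0]/1e3)*1e3).round(1) if i==0 else r[1:] for i in(0,1) for r in [rect('top',mask(t0,(22,120,80),(33,255,255),(225,180,275,235)),.0775)]])
r=rect('top',mask(t0,(0,0,150),(180,50,255),(195,165,247,208)),.0845);print('tray',(w2st(r[0]/1e3)*1e3).round(1),r[1:])
for c in('top','scene'):
  for n in ('bolt_tab','bolt_tip','tray','pot_a'):
    for q in manip.place_of(c,n)[:3]: X=w(c,q['location']);print(c,n,round(q['p'],2),(w2st(X)*1e3).round(1),X[2].round(3))
"
```

```text
clock: 23.68
tool_pos: [0.4528, -0.2137, 0.2234]
tool_rot: [2.155, 2.286, 0.001]
ft_force: [-0.2, -0.1, 0.0]
finger_gap: 0.0
finger_force: 0.0
t 23.68 st [-169.3 -185.1] z 223.4 angY 0.05 tilt [0.0003 0.0002] F [-0.2 -0.1  0. ] gap 0.0 q6 0.81 tip 0.017
yel [array([-35. ,  14.1]), (array([14.2, 67.9]), 88.95)]
tray [  2.6 112.8] (array([181.7, 149.9]), 88.93)
top bolt_tab 0.37 [-69.2  15. ] 0.095
top bolt_tip 0.69 [ -2.2 188.1] 0.07
top bolt_tip 0.59 [ 1.6 17.2] 0.071
top tray 0.88 [151.7 295.9] -0.002
top tray 0.74 [ -0.3 108.9] 0.059
top pot_a 0.71 [-1.1 76.3] 0.06
top pot_a 0.57 [  0.9 151.9] 0.065
scene bolt_tab 0.58 [-65.7  13.6] 0.094
scene bolt_tip 0.63 [ 6.5 15.8] 0.072
scene tray 0.83 [ -0.6 110.4] 0.06
scene tray 0.75 [148.7 296.6] -0.002
scene tray 0.61 [-275.5 -176.2] -0.002
scene pot_a 0.75 [ -0.7 153.7] 0.064
```

View pics/end.png

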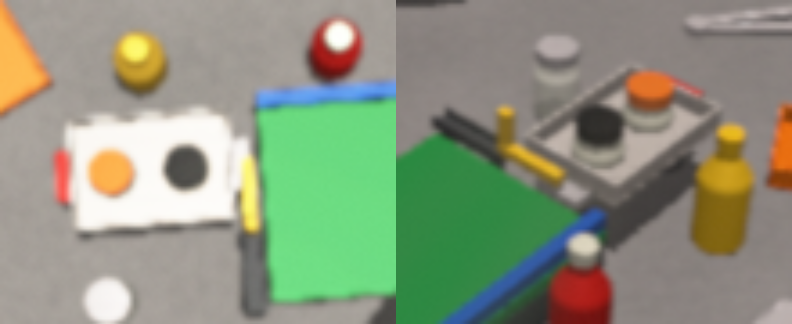

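The tray sits on the rail against the stop and both pots are upright; the bolt lies across the rail behind it (left panel (250,195)). One last check that it is square.

```bash
python3 -c "
from look import *
t0,_=manip.get_image('top')
m=mask(t0,(0,0,150),(180,50,255),(195,165,247,206))|mask(t0,(0,0,0),(180,255,90),(215,175,240,200))
m=cv2.morphologyEx(m,cv2.MORPH_OPEN,np.ones((27,27),np.uint8)); m2=cv2.dilate(m,np.ones((3,3)))&mask(t0,(0,0,150),(180,50,255),(195,165,247,206))
r=rect('top',m2,.0845);print((w2st(r[0]/1e3)*1e3).round(1),r[1:],np.degrees(YAW))
"
```

```text
Traceback (most recent call last):
  File "h.py", line 14, in rect
    cs=max(cv2.findContours(m,cv2.RETR_EXTERNAL,cv2.CHAIN_APPROX_NONE)[0],key=cv2.contourArea)
ValueError: max() iterable argument is empty
```

```bash
python3 -c "
from look import *
t0,_=manip.get_image('top')
def prof(pts): 
    uv=np.array([px('top',np.r_[st2w(x/1e3,y/1e3),.0845]) for x,y in pts],np.float32)
    return cv2.remap(cv2.cvtColor(t0,6),uv[:,:1],uv[:,1:],1).ravel().astype(float)
for s in(-1,1):
    x=np.arange(35,75,.5); Y=np.arange(40,182,5)
    E=[]
    for y in Y:
        g=np.abs(np.gradient(prof([(s*a,y) for a in x]))); g[g<g.max()/2]=0; E.append(s*(x*g).sum()/g.sum())
    k=np.polyfit(Y-110,E,1); print('side',s,'slope rad',k[0].round(4),'x at 110',k[1].round(2),'sd',np.std(E-np.polyval(k,Y-110)).round(2))
"
```

```text
side -1 slope rad -0.0023 x at 110 -55.05 sd 0.49Traceback (most recent call last):
  File "<string>", line 11, in <module>
    g=np.abs(np.gradient(prof([(s*a,y) for a in x]))); g[g<g.max()/2]=0; E.append(s*(x*g).sum()/g.sum())
                         ~~~~^^^^^^^^^^^^^^^^^^^^^^
  File "<string>", line 5, in prof
    uv=np.array([px('top',np.r_[st2w(x/1e3,y/1e3),.0845]) for x,y in pts],np.float32)
                 ~~^^^^^^^^^^^^^^^^^^^^^^^^^^^^^^^^^^^^^^
  File "h.py", line 6, in px
    c=manip.camera_info(cam); p=np.array(c["camera_matrix"])@(np.array(c["R"])@np.array(X)+np.array(c["t"])); return p[:2]/p[2]
ValueError: time passes only in moves, steps and waits
```

The tray is square to about 0.002 rad and its near edge is at -55 mm, so it is centred. I hand in.

```bash
python3 -c "
from bench import manip
print(manip.sign_off())"
```

```text
the job is handed in; nothing more can be done
None
```

The job is handed in at about 24 s on the robot's clock: the tray is parked against the red stop, square to about 0.002 rad and centred to about a millimetre, with both pots upright; the bolt is fully home, and no bystander was seen to move.

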